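Lock a chocolate mould into the vibrating table

TASK

Get the blue chocolate mould ready for vibrating: slide it along the deck of the vibrating table, in under the lips of the two guide rails, until it is fully home against the rubber buffers. Then turn both red wing knobs to their end stops so that their lugs lie across behind the mould and lock it in. Do not disturb the bottles and jars standing around the table.

Things in the scene. Friction and masses are not known exactly. Their poses are not given: they have to be found in the camera images.
- vibro: Fixed vibrating table for moulds: white housing, bare flat aluminium deck 200 mm (own x) by 400 mm (own y), deck top 85 mm above the worktop, no rim. Origin on the worktop under the deck's centre, z up. Dial and switch are on its -x side. Moulds lie on the +y half and slide towards -y, in between two steel guide rails, to a stop bar with two rubber buffers whose faces are at y = -180 mm.
- mouth (a point): Centre of the rails' mouth on the deck top, table x = 0, y = -53 mm. Rails run along table y: flared from y = -53 mm (140 mm wide) to y = -80 mm, then straight to y = -180 mm, 114 mm apart inside (faces at x = -57 and 57). On the straight part each has a lip reaching 11 mm inward over the mould, underside 26.5 mm, top 29.5 mm above the deck.
- home (a point): Point on the deck top (85 mm above the worktop) where the centre of the mould's underside is when the mould is fully home: table x = 0, y = -110 mm. Its axes are the table's axes.
- mould: Blue plastic chocolate mould, flat block 110 mm (own x) by 140 mm (own y) by 24 mm high, 12 round cavities on top, about 0.35 kg, loose, lying flat on the deck's +y half, roughly but not exactly in line with the rails. Origin: centre of its underside, z up. Too wide to grasp across; push it. Home, its rear edge is at table y = -40 mm, 40 mm outside the straight rails.
- near_dog (a joint): Turn of the lock on the table's -x (dial) side, rad: 0 = open, lug points to table +y, away from the rails; 1.6 = end stop, locked, lug straight across behind the mould's rear edge. Closes clockwise from above, needs under 0.1 N m, stays where left. Lug 14 mm wide, reaches 46 mm from the axis, 6 to 18 mm above the deck; locked it clears a mould that is home by 4 mm.
- near_dog_grip (a point): On the axis of the near lock's red wing knob, mid height of the wing, 47 mm above the deck; table x = -82, y = -29 mm. The wing is a bar 44 mm long, 12 mm thick, 24 mm high (35 to 59 mm above the deck), lying in the lug's direction (white mark on the lug's end). Below it a hub of 12 mm radius.
- far_dog (a joint): Turn of the lock on the table's +x side, rad: 0 = open, lug points to table +y, away from the rails; 1.6 = end stop, locked, lug straight across behind the mould's rear edge. Closes anticlockwise from above. Both locks start nearly open. Otherwise the near lock's mirror image.
- far_dog_grip (a point): On the axis of the far lock's red wing knob, mid height of the wing, 47 mm above the deck; table x = +82, y = -29 mm. Same wing as the near one, in its own lug's direction.
- gel_rose: Colour squeeze bottle with rose label, 36 mm wide, 127 mm high, loose; origin under its centre. Bystander.
- gel_teal: Colour squeeze bottle with teal label, 33 mm wide, 116 mm high, loose; origin under its centre. Bystander.
- gold_jar: Low jar with white lid, golden contents, 42 mm wide and high, loose; origin under its centre. Bystander.
- sprinkle_open: Open jar of white sprinkles with blue label, 47 mm wide, 56 mm high, loose; origin under its centre. Bystander.

How it is judged:
On the way, in this order (a step that is already met when the one before it is completed fails the run):
1. the mould is fully home: flat on the deck between the rails, within 4 mm of the buffers (horizontal distance between mould and home below 0.0045 m and y of mould in the frame of home below 0.004 m and z of mould in the frame of home below 0.003 m and angle between the y axis of mould and the y axis of home, either way round below 0.05 rad), for 0.2 s.
2. both dogs are turned to within 0.1 rad of their end stops (value of joint each of near_dog, far_dog above 1.5 rad), for 0.2 s.
At the end, for the whole second after the job is handed in: The mould lies at rest, flat on the deck under the rail lips, its centre within 6 mm of the home point and straight to 0.05 rad, and both dogs are within 0.1 rad of their end stops (above 1.5 of 1.6 rad) (all of step 2 and horizontal distance between mould and home below 0.006 m and z of mould in the frame of home below 0.003 m and angle between the y axis of mould and the y axis of home, either way round below 0.05 rad and linear speed of mould below 0.01 m/s); the robot touches nothing.
It fails at once if a bottle or jar beside the table is moved more than 30 mm or tipped (distance of any of gel_rose, gel_teal, gold_jar, sprinkle_open from where it was at the start of the episode above 0.03 m or angle between any of gel_rose, gel_teal, gold_jar, sprinkle_open's own z axis and vertical above 0.5 rad).
It also fails if it takes over 72 s, if anything falls off the work surface, if the arm or the gripper's body presses on something with over 40 N, if the wrist force passes 120 N, or if a joint passes its speed limit or range.

ROBOT

A 7-joint arm with a two-finger parallel gripper is mounted at the origin on a cart in front of the work surface, level with it; the furniture and walls round the work are solid. World frame = base frame: x ahead of the robot, y to its left, z up, the work surface at z = 0. Lengths are in m, angles in rad, forces in N, time in s.
With the tool pointing down it reaches from about 0.4 to 0.85 m from the base axis. Payload 10.4 kg.
Tool frame: the origin (TCP) lies on the centre line of the jaws, within the pads' length; the fingertips stand 22 mm ahead of it and the grasp point (between the pads) lies 3 mm ahead of it; z points along the fingers, y is the line along which they close (so a half turn about z gives the same grasp; the last joint's range is limited). The gripper opens to 87 mm and grips with 3 to 60 N. Pads are 19 mm wide; open, the fingers measure 117 mm over their backs; the gripper's body (75 mm by 190 mm) begins 51 mm behind the grasp point.
Start: joints at [1.238, 0.332, -0.065, 1.46, 0.022, 1.35, -0.088], TCP at [0.191, -0.595, 0.245] pointing down, gripper open.
Joint ranges: [-2.6, 2.6], [-0.5, 2.12], [-1.47, 1.34], [0.16, 2.42], [-1.27, 4.41], [0.06, 2.06], [-2.6, 2.6]. Speed limits (rad/s): [2.22, 2.22, 2.79, 2.79, 3.14, 3.14, 3.14].

INTERFACE

Orientations are given as a unit quaternion [x, y, z, w].
In Python, from bench import r gives the robot as it stands.
- The arm moves only by the shell command python3 jog.py [FORCE], which reads ROWS from standard input. ROWS is a JSON list that holds a single list of rows (three levels of brackets), with 1 to 12 rows, each of 5 numbers: dx, dy, dz in units of 50 mm, then a turn about the tool's z in units of 0.25 rad, then the finger opening in m; each row is the pose to reach, as a shift and turn from the pose commanded when the command began, along the tool's axes at that moment; what a row does not reach only later rows make up. A row lasts 1/10 s, in which the tool goes at most 0.05 m and 0.15 rad, less where a joint would pass 70% of its speed; a pose out of reach is approached as far as the arm can. The fingers move at their own pace and stop on an object; FORCE is the grip in N (left out, the last holds). Time passes only in rows, so rows that do not move let the fingers close. It prints the time, the measured TCP pose, the force, the opening and the grip force at its end. Input that does not fit is refused with a message, and nothing moves.
- r.read_state(): the state, without advancing time (a new reading comes with each control period).
- r.camera(name): name is "scene" or "top"; returns a dict with "img" (384x512x3 uint8, red, green, blue), "fx", "fy", "cx", "cy" (pixels), "k1" (the pictures are not rectified: a ray, as slopes to the right and down, at radius r is drawn at 1 + k1 r^2 times it, then the intrinsics apply), "pose" (4x4, takes a point from camera to world coordinates). Camera axes: x right, y down, z forward; pixel columns grow to the right and rows downward; lengths in m; the calibration is good to about 2 mm. A picture is of the moment at which its call begins. There is no depth.
- r.close_job(): hands the job in; it is judged then, once.
The state is a dict: "time": time; "joint_positions": joint angles; "joint_vel": joint speeds; "joint_torque": joint torques, N m; "ee_pos": TCP position; "eef_rot": TCP orientation; "ft_force": force on the tool from outside, world axes, zero at the start; "torque": the same for the moment, N m; "width": finger opening in m; "grip_force": force on a finger pad.
Only numpy, scipy, OpenCV 4.12 (cv2) and the standard library are available. Lean on these libraries where they do the work, as an engineer would, in place of code of your own. Each camera call takes 0.05 s, during which the arm holds its last target. There are 200 camera calls.

## Working session

There is one attempt and no reset: what is moved stays moved. The work goes in short steps, Python scripts to look and compute and a shell command to move; the robot and the scene stay as the last step left them, time stands still between calls to the robot, and variables do not carry over. Pictures are saved under pics/ and viewed, at most 10 in all, crops included, and the job is handed in when it is done.

```bash
ls; mkdir -p pics; python3 - <<'E'
from bench import r
import cv2
for n in("scene","top"):
    c=r.camera(n); cv2.imwrite(f"pics/{n}0.png",c["img"][:,:,::-1]); print(n,c["fx"],c["fy"],c["cx"],c["cy"],c["k1"],c["pose"])
s=r.read_state(); print(s)
E
```

```text
bench.py
jog.py
pics
scene 445.9130688602195 445.9130688602195 260.79733164950244 196.50994530813654 -0.14120495906359137 [[-0.89678032 -0.24702842  0.36709946  0.28225484]
 [-0.44239338  0.48453    -0.75466468  0.65100241]
 [ 0.00855292 -0.83917081 -0.5438007   0.63646236]
 [ 0.          0.          0.          1.        ]]
top 377.0536235948989 377.0536235948989 254.14023174623307 192.856218493396 -0.09515157989337887 [[ 0.02529351 -0.98106872  0.19200107  0.49489249]
 [-0.9996243  -0.02279259  0.01522344 -0.0891062 ]
 [-0.01055904 -0.19231399 -0.98127663  0.95593413]
 [ 0.          0.          0.          1.        ]]
{'time': 0.1, 'joint_positions': array([ 1.23840723,  0.33275369, -0.06470556,  1.46084104,  0.02155723,
        1.3499104 , -0.08848959]), 'joint_vel': array([-0.00048966, -0.00161395, -0.00086934, -0.00264806,  0.00101619,
       -0.00094313, -0.00085713]), 'joint_torque': array([ 2.28912875e-03, -6.24548364e+01,  2.50664656e-02, -3.90716922e+01,
       -6.14277343e-02,  3.66344629e-02,  2.98338693e-05]), 'ee_pos': array([ 0.19045376, -0.59494286,  0.2438756 ]), 'eef_rot': array([ 9.88025682e-01,  1.54288301e-01, -1.00381817e-04, -6.01476267e-04]), 'ft_force': array([0.27339722, 0.6871662 , 0.04519358]), 'torque': array([-0.00438829, -0.01290652,  0.01873064]), 'grip_force': 0.0, 'width': 0.08693648586204268}
```

View pics/top0.png

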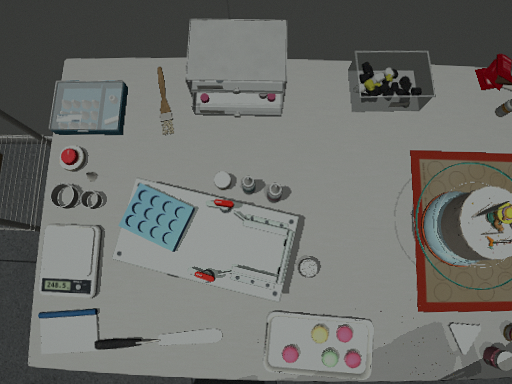

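View pics/scene0.png

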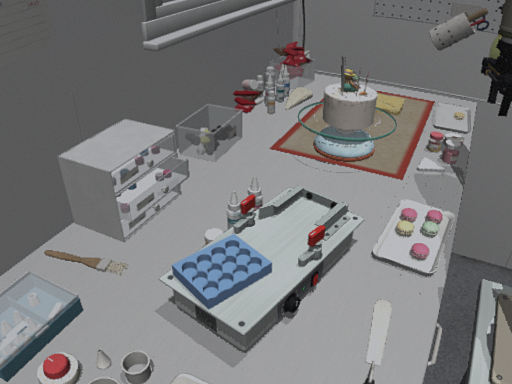

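The top picture shows the table from (115,258) to (300,213), the mould at about (157,216), wings near (222,203) and (204,275), bottles at (248,184) and (275,191), and jars at (222,180) and (308,267). I'll enlarge that area.

```bash
cat > h.py <<'E'
import numpy as np, cv2
from bench import r
def cam(n):
    c=r.camera(n); K=np.array([[c["fx"],0,c["cx"]],[0,c["fy"],c["cy"]],[0,0,1]]); c["K"]=K
    c["D"]=np.array([c["k1"],0,0,0,0.]); return c
def ray(c,px,z):  # pixel -> world on plane z
    u=cv2.undistortPoints(np.array(px,float).reshape(-1,1,2),c["K"],c["D"]).reshape(-1,2)
    d=np.c_[u,np.ones(len(u))]@c["pose"][:3,:3].T; o=c["pose"][:3,3]
    return o+d*((z-o[2])/d[:,2])[:,None]
def proj(c,P):
    W=np.linalg.inv(c["pose"]); 
    return cv2.projectPoints(np.array(P,float).reshape(-1,1,3),cv2.Rodrigues(W[:3,:3])[0],W[:3,3],c["K"],c["D"])[0].reshape(-1,2)
def tabw(T,P): # table pose (x,y,yaw) local->world
    P=np.atleast_2d(P); c,s=np.cos(T[2]),np.sin(T[2])
    return np.c_[T[0]+c*P[:,0]-s*P[:,1],T[1]+s*P[:,0]+c*P[:,1],P[:,2]]
E
python3 - <<'E'
from h import *
c=cam("top"); im=c["img"][168:312,105:325,::-1]
cv2.imwrite("pics/c1.png",cv2.convertScaleAbs(cv2.resize(im,None,fx=3.6,fy=3.6,interpolation=cv2.INTER_CUBIC),alpha=1.3))
E
```

```text
(no output)
```

View pics/c1.png

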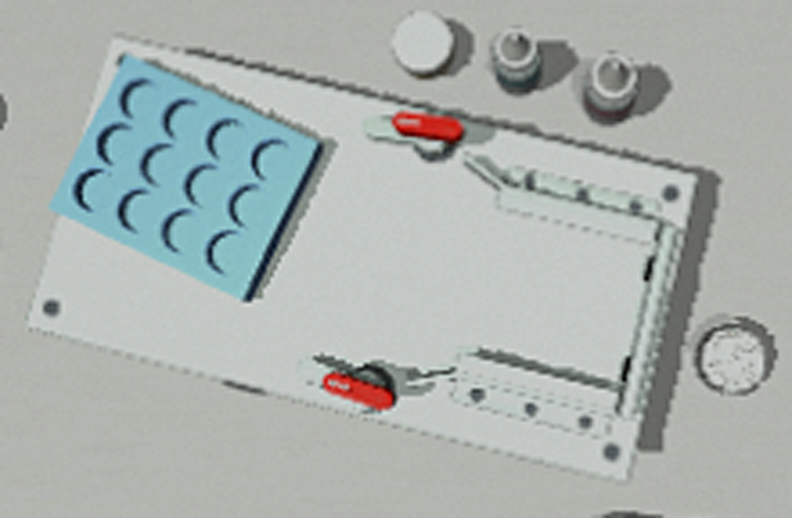

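The crop shows deck corners at (115,36), (696,170), (630,480), (28,327). The mould's top corners are (122,55), (322,140), (247,300), (50,208), and it sits about 0.16 rad off the rails. Red wings are at (428,126) and (358,390).

```bash
cat > fit.py <<'E'
from h import *
from scipy.optimize import least_squares
c=cam("top"); f=lambda p:np.array(p,float)/3.6+[105,168]-0.36
D=ray(c,f([(115,36),(696,170),(630,480),(28,327)]),.085)
M=ray(c,f([(122,55),(322,140),(247,300),(50,208)]),.109)
def fit(L,Wd): return least_squares(lambda T:(tabw(T,L)-Wd)[:,:2].ravel(),[*Wd[:,:2].mean(0),-.2])
LD=[(.1,.2,.085),(.1,-.2,.085),(-.1,-.2,.085),(-.1,.2,.085)]
LM=[(.055,.07,.109),(.055,-.07,.109),(-.055,-.07,.109),(-.055,.07,.109)]
T=fit(LD,D); m=fit(LM,M)
print("T",T.x,T.fun.round(4)); print("m",m.x,m.fun.round(4))
W=ray(c,f([(428,126),(358,390)]),.144); 
w=W-[*T.x[:2],0]; cs,sn=np.cos(T.x[2]),np.sin(T.x[2]); print("wings in table",np.c_[cs*w[:,0]+sn*w[:,1],-sn*w[:,0]+cs*w[:,1]])
mm=m.x[:2]-T.x[:2]; print("mould in table",cs*mm[0]+sn*mm[1],-sn*mm[0]+cs*mm[1],m.x[2]-T.x[2])
J=ray(c,f([(423,44),(515,48),(612,75),(735,355)]),.05);print(J)
E
python3 fit.py
```

```text
T [ 0.55830419  0.03488524 -0.20750358] [ 0.0014  0.0021 -0.0005 -0.0025 -0.0001 -0.0011 -0.0007  0.0015]
m [ 0.60117488  0.14719244 -0.38009483] [ 0.0003 -0.0022  0.0006  0.0015  0.0004  0.0006 -0.0014  0.    ]
wings in table [[ 0.07983382 -0.0292005 ]
 [-0.08257704 -0.0274697 ]]
mould in table 0.01881377236387807 0.11873014329026721 -0.1725912466418088
[[ 0.70300381  0.00478072  0.05      ]
 [ 0.70161558 -0.0584173   0.05      ]
 [ 0.68427387 -0.12505765  0.05      ]
 [ 0.49811647 -0.208949    0.05      ]]
```

```bash
cat > go.py <<'E'
import sys; from h import *
from scipy.spatial.transform import Rotation as R
T=(0.5583,0.0349,-0.2075)
# args: table x y (mm), TCP z (mm world), tool-y angle in table frame (rad)
x,y,z,a=map(float,sys.argv[1:5]); s=r.read_state(); Q=R.from_quat(s["eef_rot"]); M=Q.as_matrix()
t=tabw(T,[x/1e3,y/1e3,z/1e3])[0]; d=t-s["ee_pos"]
ay=np.arctan2(M[1,1],M[0,1]); turn=-((a+T[2]-ay+np.pi)%(2*np.pi)-np.pi)
p=s["ee_pos"]-[*T[:2],0]; c,n=np.cos(T[2]),np.sin(T[2])
print("now table mm",np.round([1e3*(c*p[0]+n*p[1]),1e3*(-n*p[0]+c*p[1]),1e3*p[2]],1),"toolY ang",round(ay-T[2],3),"F",s["ft_force"].round(1),"w",round(s["width"],3),"t",s["time"])
print("q",s["joint_positions"].round(2)); print("target world",t.round(3),"d tool",(M.T@d).round(4),"turn",round(turn,3))
E
python3 go.py 110 119 260 -1.5708; python3 go.py -140 -100 260 -1.5708
```

```text
now table mm [-230.1 -692.2  244.1] toolY ang -1.053 F [0.3 0.3 0.3] w 0.087 t 0.2
q [ 1.24  0.33 -0.06  1.46  0.02  1.35 -0.09]
target world [0.69  0.129 0.26 ] d tool [ 0.6968 -0.5368 -0.0155] turn 0.517
now table mm [-230.1 -692.2  244.1] toolY ang -1.053 F [0.3 0.3 0.3] w 0.087 t 0.2
q [ 1.24  0.33 -0.06  1.46  0.02  1.35 -0.09]
target world [ 0.401 -0.034  0.26 ] d tool [ 0.3712 -0.4701 -0.0155] turn 0.517
```

The rows are not in the units I measure in: shifts go in units of 50 mm and turns go in units of 0.25 rad. I convert before sending: -0.47 m is -9.4, 0.371 m is 7.42, 0.517 rad is 2.068.

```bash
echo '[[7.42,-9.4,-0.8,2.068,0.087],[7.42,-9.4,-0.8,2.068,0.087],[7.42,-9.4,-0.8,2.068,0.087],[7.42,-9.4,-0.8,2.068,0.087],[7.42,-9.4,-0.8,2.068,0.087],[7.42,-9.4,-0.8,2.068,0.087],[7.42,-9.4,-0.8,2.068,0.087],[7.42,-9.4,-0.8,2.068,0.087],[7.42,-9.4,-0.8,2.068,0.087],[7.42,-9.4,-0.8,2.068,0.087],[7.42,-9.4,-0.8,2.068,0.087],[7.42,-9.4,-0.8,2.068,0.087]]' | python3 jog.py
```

```text
refused: ROWS must be a list holding one list of rows, three levels of brackets. Nothing was moved.
```

Refused on format, not on reach. It needs a list holding one list of rows, three levels of brackets.

```bash
echo '[[[7.42,-9.4,-0.8,2.068,0.087],[7.42,-9.4,-0.8,2.068,0.087],[7.42,-9.4,-0.8,2.068,0.087],[7.42,-9.4,-0.8,2.068,0.087],[7.42,-9.4,-0.8,2.068,0.087],[7.42,-9.4,-0.8,2.068,0.087],[7.42,-9.4,-0.8,2.068,0.087],[7.42,-9.4,-0.8,2.068,0.087],[7.42,-9.4,-0.8,2.068,0.087],[7.42,-9.4,-0.8,2.068,0.087],[7.42,-9.4,-0.8,2.068,0.087],[7.42,-9.4,-0.8,2.068,0.087]]]' | python3 jog.py; python3 go.py 110 119 260 -1.5708
```

```text
time: 1.4
ee_pos: [0.4007, -0.0327, 0.2848]
eef_rot: [0.995, -0.104, 0.0, 0.0]
ft_force: [0.4, 0.1, -0.2]
width: 0.0871
grip_force: 0.0
now table mm [-140.3  -98.7  284.8] toolY ang -1.571 F [ 0.4  0.1 -0.2] w 0.087 t 1.4
q [ 0.71 -0.19 -0.64  1.9  -0.11  1.39 -1.68]
target world [0.69  0.129 0.26 ] d tool [ 0.2503 -0.2177  0.0249] turn 0.0
```

Scaled: 0.25 m is 5, -0.218 m is -4.36.

```bash
echo '[[[5,-4.36,0,0,0.087],[5,-4.36,0,0,0.087],[5,-4.36,0,0,0.087],[5,-4.36,0,0,0.087],[5,-4.36,0,0,0.087],[5,-4.36,0,0,0.087],[5,-4.36,0,0,0.087],[5,-4.36,0,0,0.087]]]' | python3 jog.py; python3 go.py 110 119 115 -1.5708
```

```text
time: 2.2
ee_pos: [0.6914, 0.13, 0.2815]
eef_rot: [0.995, -0.102, -0.002, -0.001]
ft_force: [-0.3, 0.3, 0.2]
width: 0.0869
grip_force: 0.0
now table mm [110.7 120.5 281.5] toolY ang -1.568 F [-0.3  0.3  0.2] w 0.087 t 2.2
q [ 0.21  0.61 -0.77  1.12  0.41  1.56 -2.25]
target world [0.69  0.129 0.115] d tool [-0.      0.0017  0.1665] turn 0.003
```

```bash
echo '[[[0,0,1,0,0.087],[0,0,2,0,0.087],[0,0,2.8,0,0.087],[0,0,3.32,0,0.087],[0,0,3.32,0,0.087]]]' | python3 jog.py; python3 go.py 64.5 119 115 -1.5708
```

```text
time: 2.7
ee_pos: [0.6876, 0.1255, 0.1143]
eef_rot: [0.995, -0.104, -0.003, 0.001]
ft_force: [-0.7, -0.1, 0.2]
width: 0.0874
grip_force: 0.0
now table mm [107.9 115.3 114.3] toolY ang -1.571 F [-0.7 -0.1  0.2] w 0.087 t 2.7
q [ 0.23  0.7  -0.73  1.35  0.47  1.27 -2.3 ]
target world [0.646 0.138 0.115] d tool [-0.0434 -0.0037 -0.0005] turn -0.0
```

Push slowly sideways (tool −x).

Scaled: -0.043 m is -0.86, -0.041 m is -0.82.

```bash
echo '[[[-0.16,0,0,0,0.087],[-0.32,0,0,0,0.087],[-0.44,0,0,0,0.087],[-0.52,0,0,0,0.087],[-0.6,0,0,0,0.087],[-0.68,0,0,0,0.087],[-0.76,0,0,0,0.087],[-0.82,0,0,0,0.087],[-0.86,0,0,0,0.087],[-0.86,0,0,0,0.087]]]' | python3 jog.py; python3 go.py 64.5 119 115 -1.5708; python3 - <<'E'
from h import *
c=cam("top"); im=c["img"][150:312,105:325,::-1]
cv2.imwrite("pics/c2.png",cv2.convertScaleAbs(cv2.resize(im,None,fx=3.6,fy=3.6,interpolation=cv2.INTER_CUBIC),alpha=1.3))
E
```

```text
time: 3.7
ee_pos: [0.6475, 0.136, 0.1184]
eef_rot: [0.995, -0.103, -0.0, 0.0]
ft_force: [2.1, 0.5, 1.7]
width: 0.0866
grip_force: 1.0
now table mm [ 66.5 117.3 118.4] toolY ang -1.57 F [2.1 0.5 1.7] w 0.087 t 3.7
q [ 0.26  0.62 -0.76  1.47  0.44  1.23 -2.34]
target world [0.646 0.138 0.115] d tool [-0.002  -0.0017  0.0034] turn 0.001
```

View pics/c2.png

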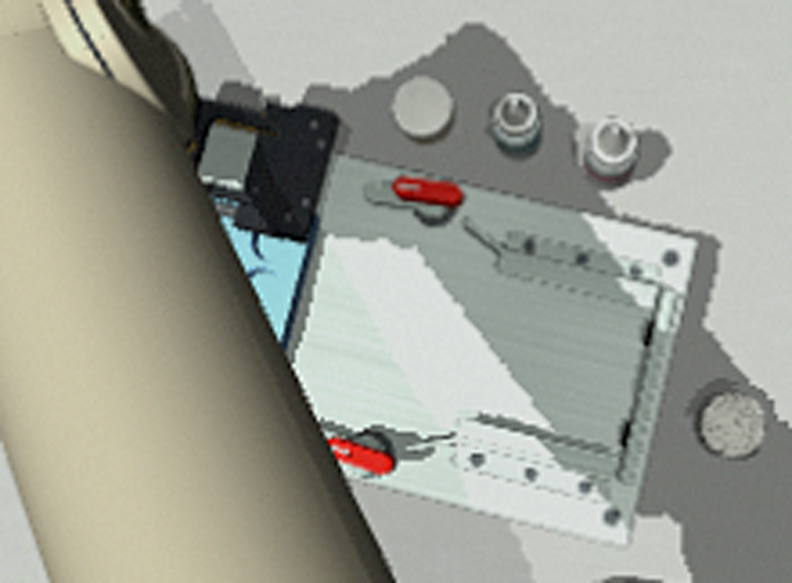

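The mould's front edge, (318,225) to (290,345), now looks square to the rails. Next I retreat, lift and turn towards the rear pose.

Scaled: -0.12 m is -2.4, -0.115 m is -2.3, 1.1 rad is 4.4.

```bash
echo '[[[0.4,0,0,0,0.087],[0.6,0,-0.6,0,0.087],[0.6,0,-1.6,0,0.087],[0.6,0,-2.4,0,0.087],[-1.2,-1.2,-2.4,0.6,0.087],[-1.2,-2.3,-2.4,1.2,0.087],[-1.3,-2.3,-2.4,2.4,0.087],[-1.3,-2.3,-2.4,2.4,0.087],[-1.3,-2.3,-2.4,3.6,0.087],[-1.3,-2.3,-2.4,3.6,0.087],[-1.3,-2.3,-2.4,4.4,0.087],[-1.3,-2.3,-2.4,4.4,0.087]]]' | python3 jog.py; python3 go.py 0 225 230 3.14159;
```

```text
time: 4.95
ee_pos: [0.6069, 0.2494, 0.2186]
eef_rot: [0.93, -0.365, -0.033, 0.031]
ft_force: [1.0, -0.0, -3.2]
width: 0.0872
grip_force: 0.0
now table mm [  3.4 219.9 218.6] toolY ang -2.11 F [ 1.  -0.  -3.2] w 0.087 t 4.95
q [-0.84  0.52  0.57  1.34 -0.27  1.44 -2.59]
target world [0.605 0.255 0.23 ] d tool [-0.006  -0.0017 -0.0113] turn 1.032
```

Joint 7 reached its limit, so I'll turn the other way: tool y to +table x, a turn of about −2.11.

Scaled: -1.4 rad is -5.6.

```bash
echo '[[[0,0,0,-5.6,0.087],[0,0,0,-5.6,0.087],[0,0,0,-5.6,0.087],[0,0,0,-5.6,0.087],[0,0,0,-5.6,0.087],[0,0,0,-5.6,0.087],[0,0,0,-5.6,0.087],[0,0,0,-5.6,0.087],[0,0,0,-5.6,0.087],[0,0,0,-5.6,0.087],[0,0,0,-5.6,0.087]]]' | python3 jog.py; python3 go.py 0 225 230 0;
```

```text
time: 6.05
ee_pos: [0.6075, 0.2486, 0.2184]
eef_rot: [0.946, 0.321, -0.045, 0.002]
ft_force: [-0.6, 0.1, 1.4]
width: 0.0867
grip_force: 0.0
now table mm [  4.1 219.2 218.4] toolY ang -0.71 F [-0.6  0.1  1.4] w 0.087 t 6.05
q [-0.66  0.49  0.3   1.33 -0.14  1.43 -1.28]
target world [0.605 0.255 0.23 ] d tool [ 0.0007 -0.0072 -0.0116] turn -0.71
```

Scaled: -0.01 m is -0.2, -0.007 m is -0.14, -0.71 rad is -2.84.

```bash
echo '[[[0,-0.14,-0.2,-2.84,0.087],[0,-0.14,-0.2,-2.84,0.087],[0,-0.14,-0.2,-2.84,0.087],[0,-0.14,-0.2,-2.84,0.087],[0,-0.14,-0.2,-2.84,0.087],[0,-0.14,-0.2,-2.84,0.087],[0,-0.14,-0.2,-2.84,0.087]]]' | python3 jog.py; python3 go.py 0 225 230 0; python3 - <<'E'
from h import *
from scipy.spatial.transform import Rotation as R
print(R.from_quat(r.read_state()["eef_rot"]).as_matrix().round(3))
c=cam("top"); cv2.imwrite("pics/t3.png",cv2.resize(c["img"][130:330,90:340,::-1],None,fx=3,fy=3))
E
```

```text
time: 6.75
ee_pos: [0.6045, 0.2546, 0.2289]
eef_rot: [0.777, 0.628, -0.042, -0.013]
ft_force: [0.3, -0.4, -0.1]
width: 0.0866
grip_force: 0.0
now table mm [-1.000e-01  2.245e+02  2.289e+02] toolY ang -0.006 F [ 0.3 -0.4 -0.1] w 0.087 t 6.75
q [-0.59  0.47  0.18  1.31 -0.09  1.45 -0.62]
target world [0.605 0.255 0.23 ] d tool [ 0.0004 -0.     -0.0011] turn -0.006
[[ 0.208  0.975 -0.082]
 [ 0.977 -0.211 -0.033]
 [-0.049 -0.073 -0.996]]
```
View pics/t3.png

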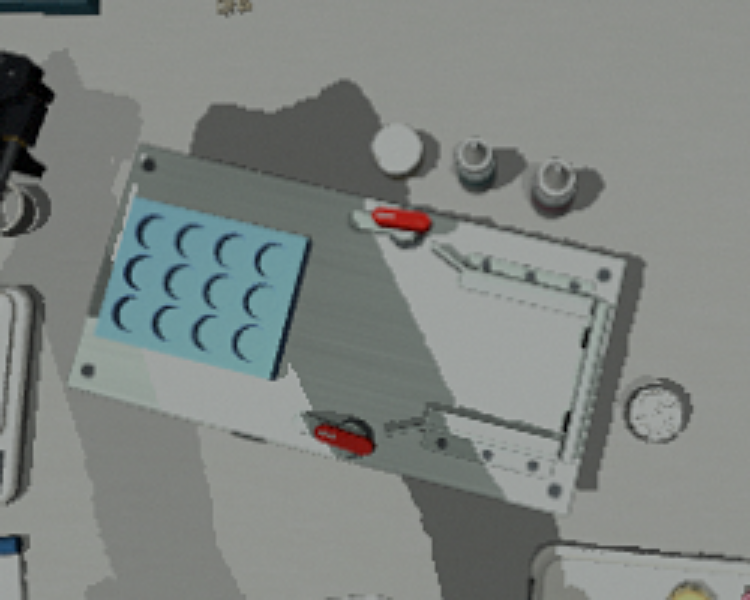

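The mould is square now: top corners (135,197), (311,237), (275,380), (97,336), and the bystanders are unmoved. The tool has a 5° tilt, which I can live with.

```bash
cat >> fit.py <<'E'
M=ray(c,np.array([(135,197),(311,237),(275,380),(97,336)])/3+[90,130]-.33,.109)
m=fit(LM,M); mm=m.x[:2]-T.x[:2]; print("NEW mould in table",cs*mm[0]+sn*mm[1],-sn*mm[0]+cs*mm[1],m.x[2]-T.x[2],m.fun.round(4))
E
python3 fit.py|tail -1; python3 go.py 0 218 117 0
```

```text
NEW mould in table -0.0002600346774097491 0.10902419078301048 0.010990502384203238 [-0.0002 -0.001   0.0001  0.0005  0.0005  0.0007 -0.0005 -0.0002]
now table mm [  0.  224.7 229.1] toolY ang -0.005 F [-0.1  0.2 -0.7] w 0.086 t 6.85
q [-0.59  0.47  0.18  1.31 -0.09  1.45 -0.62]
target world [0.603 0.248 0.117] d tool [-0.0012  0.0081  0.112 ] turn -0.005
```

```bash
echo '[[[-0.1,0.16,0.9,-0.02,0.087],[-0.18,0.16,1.7,-0.02,0.087],[-0.18,0.16,2.1,-0.02,0.087],[-0.18,0.16,2.24,-0.02,0.087],[-0.18,0.16,2.24,-0.02,0.087]]]' | python3 jog.py; python3 go.py 0 80 117 0
```

```text
time: 7.35
ee_pos: [0.6014, 0.2407, 0.1172]
eef_rot: [0.774, 0.631, -0.042, -0.013]
ft_force: [0.6, 0.3, 1.1]
width: 0.0872
grip_force: 0.0
now table mm [-2.000e-01  2.103e+02  1.172e+02] toolY ang 0.002 F [0.6 0.3 1.1] w 0.087 t 7.35
q [-0.57  0.53  0.17  1.46 -0.09  1.24 -0.59]
target world [0.575 0.113 0.117] d tool [-0.1301 -0.      0.0066] turn 0.002
```

Scaled: -0.1 m is -2, -0.11 m is -2.2, 0.002 rad is 0.008.

```bash
echo '[[[-0.24,0,0.012,0.008,0.087],[-0.4,0,0.02,0.008,0.087],[-0.6,0,0.03,0.008,0.087],[-0.8,0,0.04,0.008,0.087],[-1,0,0.05,0.008,0.087],[-1.2,0,0.06,0.008,0.087],[-1.4,0,0.07,0.008,0.087],[-1.6,0,0.08,0.008,0.087],[-1.8,0,0.092,0.008,0.087],[-2,0,0.1,0.008,0.087],[-2.2,0,0.112,0.008,0.087]]]' | python3 jog.py; python3 go.py 0 -29 117 0
python3 - <<'E'
from h import *
c=cam("top"); cv2.imwrite("pics/t4.png",cv2.resize(c["img"][130:330,90:340,::-1],None,fx=3,fy=3))
E
```

```text
time: 8.45
ee_pos: [0.5801, 0.1336, 0.1191]
eef_rot: [0.775, 0.631, -0.039, -0.013]
ft_force: [1.8, 6.4, 5.7]
width: 0.087
grip_force: 3.4
now table mm [  1.  101.1 119.1] toolY ang 0.002 F [1.8 6.4 5.7] w 0.087 t 8.45
q [-0.46  0.42  0.2   1.63 -0.08  1.18 -0.45]
target world [0.552 0.007 0.117] d tool [-0.1299 -0.0012  0.008 ] turn 0.002
```

View pics/t4.png

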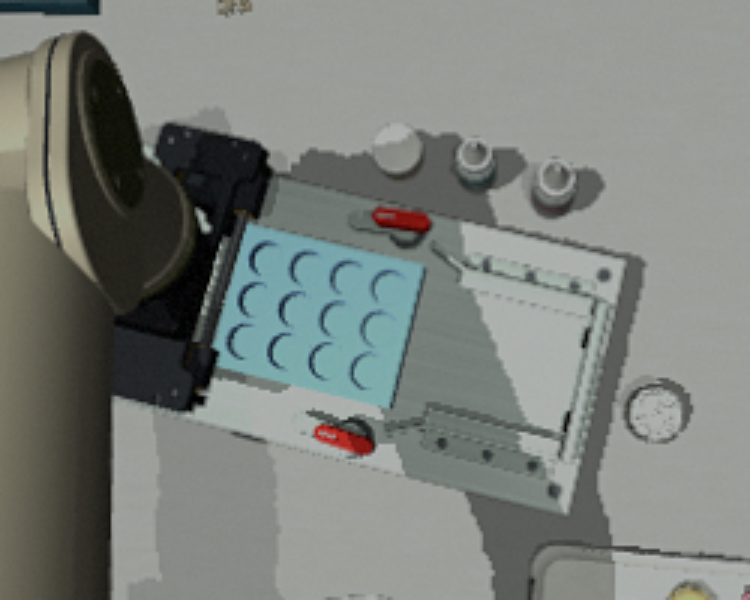

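The mould, with corners (245,222), (424,265), (390,408), (214,360), is straight and entering the mouth. I'll keep pushing.

Scaled: -0.1 m is -2, -0.092 m is -1.84, 0.002 rad is 0.008.

```bash
echo '[[[-0.24,0,0.016,0.008,0.087],[-0.4,-0.02,0.024,0.008,0.087],[-0.56,-0.02,0.036,0.008,0.087],[-0.72,-0.02,0.044,0.008,0.087],[-0.88,-0.02,0.056,0.008,0.087],[-1.04,-0.02,0.064,0.008,0.087],[-1.2,-0.02,0.076,0.008,0.087],[-1.36,-0.02,0.088,0.008,0.087],[-1.52,-0.02,0.1,0.008,0.087],[-1.68,-0.02,0.108,0.008,0.087],[-1.84,-0.02,0.12,0.008,0.087],[-2,-0.02,0.132,0.008,0.087]]]' | python3 jog.py; python3 go.py 0 -29 117 0
```

```text
time: 9.7
ee_pos: [0.5584, 0.0359, 0.1169]
eef_rot: [0.775, 0.63, -0.04, -0.013]
ft_force: [1.5, 6.1, 5.5]
width: 0.087
grip_force: 3.3
now table mm [-1.000e-01  1.000e+00  1.169e+02] toolY ang 0.0 F [1.5 6.1 5.5] w 0.087 t 9.7
q [-0.36  0.35  0.24  1.73 -0.07  1.15 -0.3 ]
target world [0.552 0.007 0.117] d tool [-0.03    0.      0.0013] turn 0.0
```

```bash
echo '[[[-0.12,0,0.008,0,0.087],[-0.22,0,0.012,0,0.087],[-0.32,0,0.016,0,0.087],[-0.4,0,0.02,0,0.087],[-0.48,0,0.02,0,0.087],[-0.48,0,0.02,0,0.087]]]' | python3 jog.py; python3 go.py 0 -29 117 0
```

```text
time: 10.3
ee_pos: [0.5531, 0.0113, 0.1166]
eef_rot: [0.776, 0.63, -0.041, -0.013]
ft_force: [1.0, 2.9, 2.1]
width: 0.0867
grip_force: 1.3
now table mm [ -0.2 -24.2 116.6] toolY ang -0.001 F [1.  2.9 2.1] w 0.087 t 10.3
q [-0.33  0.34  0.25  1.75 -0.07  1.15 -0.26]
target world [0.552 0.007 0.117] d tool [-0.0049  0.0002 -0.0002] turn -0.001
```

Scaled: -0.007 m is -0.14, -0.005 m is -0.1.

```bash
echo '[[[-0.06,0,0,0,0.087],[-0.1,0,0,0,0.087],[-0.14,0,0,0,0.087],[-0.14,0,0,0,0.087],[-0.14,0,0,0,0.087]]]' | python3 jog.py; python3 go.py 0 -29 117 0
```

```text
time: 10.8
ee_pos: [0.5523, 0.0079, 0.1167]
eef_rot: [0.775, 0.631, -0.039, -0.014]
ft_force: [5.1, 13.9, 1.0]
width: 0.0868
grip_force: 6.6
now table mm [ -0.4 -27.7 116.7] toolY ang 0.002 F [ 5.1 13.9  1. ] w 0.087 t 10.8
q [-0.32  0.34  0.26  1.75 -0.07  1.14 -0.25]
target world [0.552 0.007 0.117] d tool [-0.0014  0.0003 -0.0003] turn 0.002
```

Scaled: -0.004 m is -0.08, -0.002 m is -0.04.

```bash
echo '[[[-0.04,0,0,0,0.087],[-0.08,0,0,0,0.087],[-0.08,0,0,0,0.087],[-0.08,0,0,0,0.087]]]' | python3 jog.py; python3 go.py 0 -29 117 0
```

```text
time: 11.2
ee_pos: [0.552, 0.0077, 0.1168]
eef_rot: [0.774, 0.632, -0.038, -0.015]
ft_force: [6.3, 22.4, -2.3]
width: 0.0869
grip_force: 12.2
now table mm [ -0.5 -27.9 116.8] toolY ang 0.004 F [ 6.3 22.4 -2.3] w 0.087 t 11.2
q [-0.32  0.34  0.25  1.75 -0.07  1.14 -0.24]
target world [0.552 0.007 0.117] d tool [-0.0011  0.0005 -0.0002] turn 0.004
```

Scaled: 0.15 m is 3, -0.12 m is -2.4.

```bash
echo '[[[0.4,0,0,0,0.087],[0.8,0,-0.4,0,0.087],[1.4,0,-1.2,0,0.087],[2.2,0,-2,0,0.045],[3,0,-2.4,0,0.045],[3,0,-2.4,0,0.045]]]' | python3 jog.py 20; python3 go.py -82 -29 190 0;  python3 - <<'E'
from h import *
c=cam("top"); cv2.imwrite("pics/t5.png",cv2.resize(c["img"][170:310,170:310,::-1],None,fx=4,fy=4))
E
```

```text
time: 11.8
ee_pos: [0.5914, 0.158, 0.2312]
eef_rot: [0.773, 0.633, -0.039, -0.013]
ft_force: [-1.1, 0.8, -0.9]
width: 0.0705
grip_force: 0.0
now table mm [  7.1 127.3 231.2] toolY ang 0.007 F [-1.1  0.8 -0.9] w 0.07 t 11.8
q [-0.49  0.37  0.2   1.45 -0.07  1.41 -0.48]
target world [0.472 0.023 0.19 ] d tool [-0.1534 -0.0871  0.0543] turn 0.007
```

View pics/t5.png

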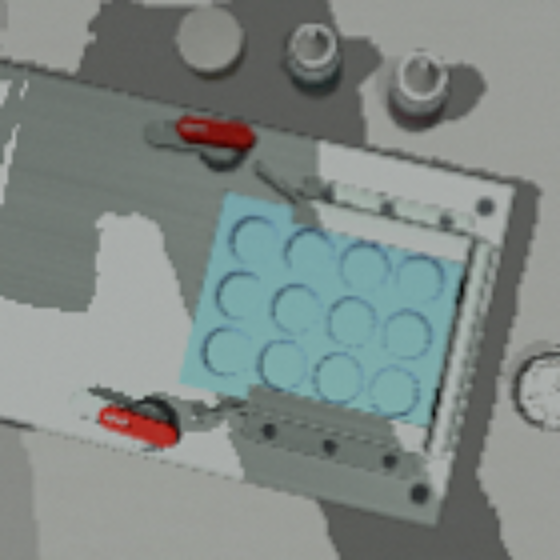

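The mould is home and straight between the rails, with its front edge at the buffers near (455,340). Both locks are still open: near wing (140,425), far wing (217,132). Near knob next.

```bash
echo '[[[-0.8,-0.48,0.28,0.028,0.036],[-1.6,-0.96,0.56,0.028,0.036],[-2.4,-1.4,0.84,0.028,0.036],[-3.06,-1.74,1.08,0.028,0.036],[-3.06,-1.74,1.08,0.028,0.036],[-3.06,-1.74,1.08,0.028,0.036]]]' | python3 jog.py 20; python3 go.py -82 -28.5 138 0
```

```text
time: 12.45
ee_pos: [0.4694, 0.0161, 0.1881]
eef_rot: [0.778, 0.626, -0.042, -0.013]
ft_force: [-0.2, -0.3, 0.2]
width: 0.0365
grip_force: 0.0
now table mm [-83.1 -36.7 188.1] toolY ang -0.01 F [-0.2 -0.3  0.2] w 0.037 t 12.45
q [-0.39  0.09  0.26  1.88 -0.    1.26 -0.35]
target world [0.472 0.024 0.138] d tool [0.0107 0.0047 0.0494] turn -0.01
```

```bash
echo '[[[0,0,0,0,0.036],[0,0,0,0,0.036]]]' | python3 jog.py; python3 go.py -82 -28.5 138 0
```

```text
time: 12.65
ee_pos: [0.4708, 0.0183, 0.1885]
eef_rot: [0.777, 0.628, -0.042, -0.013]
ft_force: [0.3, 0.2, 0.1]
width: 0.0364
grip_force: 0.0
now table mm [-82.2 -34.3 188.5] toolY ang -0.007 F [0.3 0.2 0.1] w 0.036 t 12.65
q [-0.39  0.09  0.26  1.88 -0.    1.26 -0.35]
target world [0.472 0.024 0.138] d tool [0.0082 0.0038 0.05  ] turn -0.007
```

Scaled: 0.05 m is 1, 0.04 m is 0.8, -0.007 rad is -0.028.

```bash
echo '[[[0.16,0.08,0.2,-0.028,0.036],[0.16,0.08,0.5,-0.028,0.036],[0.16,0.08,0.8,-0.028,0.036],[0.16,0.08,1,-0.028,0.036],[0.16,0.08,1,-0.028,0.036]]]' | python3 jog.py; python3 go.py -82 -28.5 138 0
```

```text
time: 13.15
ee_pos: [0.4712, 0.0235, 0.1364]
eef_rot: [0.775, 0.63, -0.043, -0.014]
ft_force: [-0.1, -0.3, -0.1]
width: 0.036
grip_force: 0.0
now table mm [-82.9 -29.1 136.4] toolY ang 0.0 F [-0.1 -0.3 -0.1] w 0.036 t 13.15
q [-0.39  0.15  0.25  1.93 -0.02  1.15 -0.34]
target world [0.472 0.024 0.138] d tool [ 0.0005  0.0008 -0.0017] turn 0.0
```

Grip.

```bash
echo '[[[0,0.02,-0.02,0,0.0],[0,0.02,-0.02,0,0.0],[0,0.02,-0.02,0,0.0],[0,0.02,-0.02,0,0.0],[0,0.02,-0.02,0,0.0]]]' | python3 jog.py 12; python3 go.py -82 -28.5 138 0
```

```text
time: 13.65
ee_pos: [0.4731, 0.0233, 0.1395]
eef_rot: [0.775, 0.63, -0.041, -0.013]
ft_force: [-3.2, 1.8, 4.9]
width: 0.0211
grip_force: 12.0
now table mm [-81.  -28.9 139.5] toolY ang -0.0 F [-3.2  1.8  4.9] w 0.021 t 13.65
q [-0.39  0.15  0.25  1.93 -0.02  1.16 -0.34]
target world [0.472 0.024 0.138] d tool [ 0.0005 -0.0009  0.0015] turn -0.0
```

The 21 mm opening shows the tips closed on the hub below the wing, so I'll regrip 9 mm higher.

Scaled: -0.01 m is -0.2, -0.005 m is -0.1.

```bash
echo '[[[0,0,0,0,0.036],[0,0,0,0,0.036],[0,0,-0.1,0,0.036],[0,0,-0.2,0,0.036],[0,0,-0.2,0,0.036],[0,0,-0.2,0,0.0],[0,0,-0.2,0,0.0],[0,0,-0.2,0,0.0],[0,0,-0.2,0,0.0],[0,0,-0.2,0,0.0]]]' | python3 jog.py 12; python3 go.py -82 -28.5 147 0
```

```text
time: 14.65
ee_pos: [0.4727, 0.0233, 0.1487]
eef_rot: [0.775, 0.63, -0.043, -0.014]
ft_force: [-6.2, 0.4, 3.9]
width: 0.0128
grip_force: 11.7
now table mm [-81.4 -29.  148.7] toolY ang -0.001 F [-6.2  0.4  3.9] w 0.013 t 14.65
q [-0.39  0.14  0.25  1.92 -0.02  1.18 -0.34]
target world [0.472 0.024 0.147] d tool [ 0.0005 -0.0005  0.0018] turn -0.001
```

Scaled: 1.5 rad is 6.

```bash
echo '[[[0,0,0,0.56,0],[0,0,0,1.12,0],[0,0,0,1.68,0],[0,0,0,2.24,0],[0,0,0,2.8,0],[0,0,0,3.36,0],[0,0,0,3.92,0],[0,0,0,4.48,0],[0,0,0,5.04,0],[0,0,0,5.6,0],[0,0,0,6,0],[0,0,0,6,0]]]' | python3 jog.py 20; python3 go.py -82 -28.5 147 -1.6; python3 -c "
from h import *;print(r.read_state()['torque'])"
```

```text
time: 15.85
ee_pos: [0.4717, 0.0252, 0.1486]
eef_rot: [0.997, -0.069, -0.042, 0.018]
ft_force: [-9.9, 6.2, 6.7]
width: 0.0121
grip_force: 20.3
now table mm [-82.8 -27.4 148.6] toolY ang -1.499 F [-9.9  6.2  6.7] w 0.012 t 15.85
q [-0.49  0.14  0.36  1.92 -0.03  1.18 -1.83]
target world [0.472 0.024 0.147] d tool [0.0008 0.0011 0.0016] turn 0.101
[ 1.73266582  2.4432744  -0.21412379]
```

Scaled: 0.13 rad is 0.52.

```bash
echo '[[[0,0,0,0.2,0],[0,0,0,0.4,0],[0,0,0,0.52,0],[0,0,0,0.52,0],[0,0,0,0.52,0]]]' | python3 jog.py 20; python3 go.py -82 -28.5 147 -1.6; python3 -c "
from h import *;print(r.read_state()['torque'])"
```

```text
time: 16.35
ee_pos: [0.4718, 0.0253, 0.1486]
eef_rot: [0.99, -0.131, -0.04, 0.021]
ft_force: [-10.4, 7.1, 5.6]
width: 0.0127
grip_force: 20.8
now table mm [-82.7 -27.2 148.6] toolY ang -1.625 F [-10.4   7.1   5.6] w 0.013 t 16.35
q [-0.5   0.14  0.37  1.92 -0.03  1.18 -1.95]
target world [0.472 0.024 0.147] d tool [0.0009 0.0011 0.0016] turn -0.025
[1.78670667 2.26131244 0.18813035]
```

Scaled: -0.06 m is -1.2, 0.155 m is 3.1, -1.2 rad is -4.8.

```bash
echo '[[[0,0,0,0.4,0.036],[0,0,0,0.4,0.036],[0,0,0,0.4,0.036],[0,0,-0.8,0,0.036],[0.8,0,-1.2,-0.6,0.036],[1.6,0,-1.2,-1.2,0.036],[2.4,0,-1.2,-1.8,0.036],[3.1,0,-1.2,-2.4,0.036],[3.1,0,-1.2,-3,0.036],[3.1,0,-1.2,-3.6,0.036],[3.1,0,-1.2,-4.2,0.036],[3.1,0,-1.2,-4.8,0.036]]]' | python3 jog.py 20; python3 go.py 82 -28.5 200 0
```

```text
time: 17.55
ee_pos: [0.6279, -0.016, 0.1976]
eef_rot: [0.89, 0.454, -0.044, -0.004]
ft_force: [-0.1, 0.3, 1.1]
width: 0.0359
grip_force: 0.0
now table mm [ 78.6 -35.5 197.6] toolY ang -0.422 F [-0.1  0.3  1.1] w 0.036 t 17.55
q [-0.25  0.43  0.26  1.45 -0.08  1.36 -0.62]
target world [ 0.633 -0.01   0.2  ] d tool [ 0.0075  0.0001 -0.003 ] turn -0.422
```

Scaled: 0.007 m is 0.14, -0.422 rad is -1.688.

```bash
echo '[[[0.14,0,0,-0.6,0.036],[0.14,0,0,-1.2,0.036],[0.14,0,0,-1.688,0.036],[0.14,0,0,-1.688,0.036],[0.14,0,0,-1.688,0.036]]]' | python3 jog.py; python3 go.py 81.5 -28.5 147 0
python3 - <<'E'
from h import *
c=cam("scene"); T=(0.5583,0.0349,-0.2075)
cv2.imwrite("pics/s6.png",cv2.resize(c["img"][170:320,190:380,::-1],None,fx=4,fy=4))
E
```

```text
time: 18.05
ee_pos: [0.632, -0.0103, 0.1973]
eef_rot: [0.779, 0.626, -0.042, -0.013]
ft_force: [-0.3, 1.0, 0.5]
width: 0.036
grip_force: 0.0
now table mm [ 81.4 -29.  197.3] toolY ang -0.011 F [-0.3  1.   0.5] w 0.036 t 18.05
q [-0.21  0.43  0.18  1.44 -0.05  1.36 -0.24]
target world [ 0.632 -0.01   0.147] d tool [0.003  0.0037 0.0501] turn -0.011
```

View pics/s6.png

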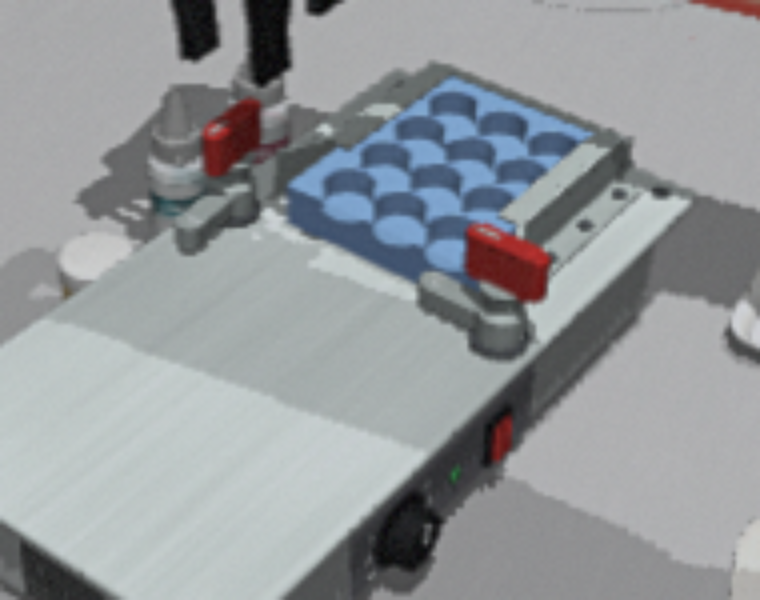

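The near lug, (420,285) to (500,330), lies across behind the mould. Now lower onto the far wing.

Scaled: 0.049 m is 0.98, 0.04 m is 0.8, -0.01 rad is -0.04.

```bash
echo '[[[0.06,0.06,0.24,-0.04,0.036],[0.06,0.06,0.52,-0.04,0.036],[0.06,0.06,0.8,-0.04,0.036],[0.06,0.06,0.98,-0.04,0.036],[0.06,0.06,0.98,-0.04,0.036],[0.06,0.06,0.98,-0.04,0.036],[0.06,0.06,0.98,-0.04,0],[0.06,0.06,0.98,-0.04,0],[0.06,0.06,0.98,-0.04,0],[0.06,0.06,0.98,-0.04,0],[0.06,0.06,0.98,-0.04,0]]]' | python3 jog.py 12; python3 go.py 82 -28.5 147 0
```

```text
time: 19.2
ee_pos: [0.633, -0.0098, 0.1486]
eef_rot: [0.775, 0.631, -0.04, -0.012]
ft_force: [7.6, -1.5, -4.7]
width: 0.0126
grip_force: 11.6
now table mm [ 82.3 -28.3 148.6] toolY ang 0.001 F [ 7.6 -1.5 -4.7] w 0.013 t 19.2
q [-0.2   0.47  0.18  1.49 -0.05  1.27 -0.23]
target world [ 0.633 -0.01   0.147] d tool [-0.0001 -0.0002  0.0017] turn 0.001
```

```bash
echo '[[[0,0,0,-0.56,0],[0,0,0,-1.12,0],[0,0,0,-1.68,0],[0,0,0,-2.24,0],[0,0,0,-2.8,0],[0,0,0,-3.36,0],[0,0,0,-3.92,0],[0,0,0,-4.48,0],[0,0,0,-5.04,0],[0,0,0,-5.6,0],[0,0,0,-6,0],[0,0,0,-6,0]]]' | python3 jog.py 20; python3 go.py 82 -28.5 147 1.6
```

```text
time: 20.4
ee_pos: [0.6326, -0.0097, 0.1486]
eef_rot: [0.136, 0.99, -0.021, -0.037]
ft_force: [6.1, -0.4, -2.2]
width: 0.0123
grip_force: 19.9
now table mm [ 81.9 -28.4 148.6] toolY ang 1.506 F [ 6.1 -0.4 -2.2] w 0.012 t 20.4
q [-0.01  0.47 -0.08  1.48  0.07  1.28  1.19]
target world [ 0.633 -0.01   0.147] d tool [-0.0002 -0.      0.0016] turn -0.094
```

Scaled: -0.13 rad is -0.52.

```bash
echo '[[[0,0,0,-0.2,0],[0,0,0,-0.4,0],[0,0,0,-0.52,0],[0,0,0,-0.52,0],[0,0,0,-0.52,0]]]' | python3 jog.py 20; python3 go.py 82 -28.5 147 1.6
```

```text
time: 20.9
ee_pos: [0.6324, -0.0097, 0.1487]
eef_rot: [0.074, 0.996, -0.019, -0.038]
ft_force: [4.4, -1.4, -0.4]
width: 0.0128
grip_force: 20.5
now table mm [ 81.7 -28.4 148.7] toolY ang 1.632 F [ 4.4 -1.4 -0.4] w 0.013 t 20.9
q [ 0.01  0.47 -0.1   1.48  0.08  1.28  1.31]
target world [ 0.633 -0.01   0.147] d tool [-0.0004 -0.      0.0017] turn 0.032
```

The rows are not in the units I measure in: shifts go in units of 50 mm and turns go in units of 0.25 rad. I convert before sending: 0.23 m is 4.6, 0.18 m is 3.6.

```bash
echo '[[[0,0,0,0,0.036],[0,0,0,0,0.036],[0,0,0,0,0.036],[0,0,-0.6,0,0.036],[0,0,-1.4,0,0.036],[0,0.6,-2.2,0,0.036],[0,1.6,-2.4,0,0.036],[0,2.6,-2.4,0,0.036],[0,3.6,-2.4,0,0.036],[0,4.6,-2.4,0,0.036],[0,4.6,-2.4,0,0.036],[0,4.6,-2.4,0,0.036]]]' | python3 jog.py 20; python3 - <<'E'
from h import *
c=cam("top"); d=cam("scene")
A=cv2.resize(c["img"][170:310,170:310,::-1],(400,400)); B=cv2.resize(d["img"][170:320,215:365,::-1],(400,400))
cv2.imwrite("pics/e7.png",np.hstack([A,B]))
E
```

```text
time: 22.1
ee_pos: [0.6733, 0.2241, 0.2567]
eef_rot: [0.071, 0.996, -0.019, -0.04]
ft_force: [0.4, -1.1, 0.7]
width: 0.0362
grip_force: 0.0
```

View pics/e7.png

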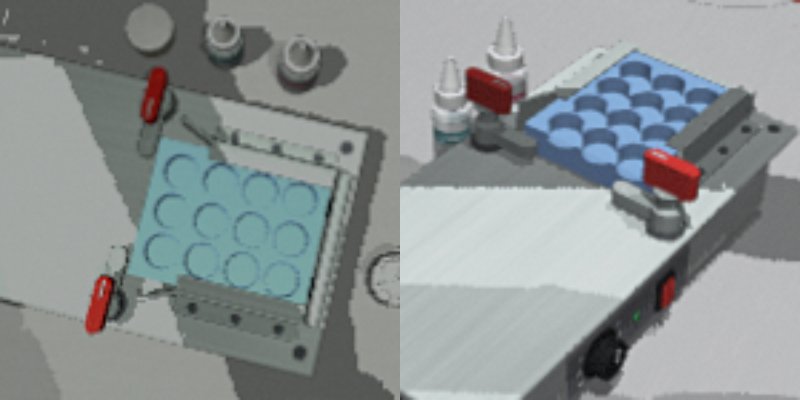

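Both lugs lie across behind the mould (wings at (98,303) and (154,95)). The mould is home and the bottles and jars are unmoved, so I'm handing in.

```bash
python3 -c "
from bench import r
print(r.close_job())"
```

```text
the job is handed in; nothing more can be done
None
```

The mould is fully home against the buffers, both wing knobs are turned to their end stops with the lugs across behind it, the bottles and jars stand where they were, and the job was handed in at about 22 s; no verdict was returned.

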